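Seat a drilled core in the V-cradle and hold it pressed

TASK

Get the red-brown core sample ready for measuring: first swing the orange end-stop bar of the blue rig down until it rests in its yellow catch, then lift the red-brown core out of the wooden tray and lay it level along the V of the sprung cradle, one end close up to the bar (touching it or a few millimetres short). Press the core down so that it bears on both flanks of the V, not just on one, and the cradle sinks about 6 mm on its springs (roughly half its travel), and finish while the gripper is still holding it pressed there, with the bar still closed. Leave the grey core in its place in the tray.

Things in the scene. Friction and masses are not known exactly. Their poses are not given: they have to be found in the camera images.
- red_core_center (a point): Centre of the red-brown (terracotta) core sample, the one to load: a solid cylinder 36 mm in diameter, 120 mm long, 0.2 to 0.37 kg, lying level. Its x axis runs along the cylinder (both ends alike). At the start it lies in one of the two places of the wooden tray, centre 43 mm above the bench, and can be gripped from above across its middle.
- grey_core_center (a point): Centre of the grey concrete core sample, same size, lying parallel in the other place of the tray, 100 mm away. A bystander.
- tray: Fixed wooden tray, 150 x 210 mm, origin under its middle. The cores lie along its x axis, 50 mm either side of its middle line, each on two notched ribs 14 mm thick, 42 mm before and behind the tray's middle; between the ribs there is a 70 mm gap for the fingers, down to the tray's floor 10 mm above the bench.
- rig: Fixed blue measuring rig, base 180 x 150 x 12 mm; origin under the V's middle, on the bench. x runs along the V, away from the robot, towards the end stop at the far end; z is up. A small black box with a green display, 42 mm high, stands at its near end.
- seat (a point): Point on the sprung cradle where the centre of a well-seated core comes: above the V's middle line, 25 mm over its bottom, 75 mm above the bench when unpressed; it sinks with the cradle. Axes as the rig's (x along the V, to the stop). With the core's centre here its end is 3 mm short of the closed bar. V flanks rise to 21 mm either side, about 4 mm below the core's centre.
- cradle (a joint): How far the V cradle is pressed down on its springs, in m: 0 unpressed, 0.012 at the bottom. The springs are preloaded: it does not move under less than about 5 N (it stays up under the core alone), then yields 1 mm for each 1.2 N more; 6 mm needs about 12 N in all, core's weight included.
- stop_bar (a joint): Angle of the orange end-stop bar, rad: 0 closed (level across the end of the V, resting in the yellow catch fork), growing as it swings up, 1.6 upright and a little beyond. It stays where it is left (stiff hinge: about 1 N at the tip moves it).
- stop_pivot (a point): Hinge of the end-stop bar, at the rig's far left corner, 75 mm above the bench; axes as the rig's, x is the hinge axis. The bar, 12 mm thick (x) and 14 mm high, is centred on it and when closed reaches 110 mm to -y, plus a black knob 18 mm thick to 128 mm. Open, it points up by its joint angle from -y. The catch fork is 102 mm from the pivot, no higher than the closed bar.
- v_bottom (a point): Middle of the V's bottom line, 50 mm above the bench when unpressed; axes as the rig's. The 90 degree V has steel flanks left (+y) and right (-y) on two saddles 16 mm thick, 42 mm before and behind this point; the 68 mm gap between is free for fingers, down to the plate 36 mm above the bench. The cradle also floats sideways up to 3 mm each way (1 N per mm, springs centre it).

How it is judged:
By the outcome, as a careful person would: the job done as asked, in the order asked, and still so for the second after the job is handed in, while the arm keeps its last pose, push and grip.
It also fails if it takes over 58 s, if anything falls off the work surface, if the arm or the gripper's body presses on something with over 40 N, if the wrist force passes 120 N, or if a joint passes its speed limit or range.

ROBOT

A 6-joint arm with a two-finger parallel gripper is mounted at the origin on the work surface. World frame = base frame: x ahead of the robot, y to its left, z up, the work surface at z = 0. Lengths are in mm, angles in rad, forces in N, time in s.
With the tool pointing down it reaches from about 225 to 875 mm from the base axis. Payload 3.4 kg.
Tool frame: the origin (TCP) lies on the centre line of the jaws, within the pads' length; the fingertips stand bot.finger_overhang ahead of it and the grasp point (between the pads) lies 2 mm behind it (bot.finger_overhang is the distance from the TCP to the fingertips, in mm); z points along the fingers, y is the line along which they close (so a half turn about z gives the same grasp; the last joint's range is limited). The gripper opens to 85 mm and grips with 20 to 120 N. Pads are 22 mm wide; open, the fingers measure 114 mm over their backs; the gripper's body (76 mm by 85 mm) begins 54 mm behind the grasp point. The pads swing forward as they close: fully open they stand 13 mm farther back than shut.
Start: joints at [1.051, 0.276, 1.505, -0, 1.361, -0.121], TCP at [223.299, 529.904, 248.328] pointing down, gripper open.
Joint ranges: [-2.89, 2.89], [-0.75, 2.08], [0.22, 2.7], [-1.18, 4.32], [0.11, 2.71], [-2.7, 2.7]. Speed limits (rad/s): [2.57, 2.57, 3.14, 3.14, 3.14, 3.14].

INTERFACE

Orientations are given as a 3x3 rotation matrix whose columns are the frame's x, y, z axes.
In Python, from workcell import bot gives the robot as it stands.
- The arm moves only by the tool jog_arm, never from a script. Its argument "commands" is a list of rows, each a list of 2 entries, a list of its own where there are three numbers: the shift along the tool's x, y, z in m, then the turn, a rotation vector about the tool's x, y, z in rad. A call has 1 to 5 rows; each row shifts and turns the commanded pose from where the row before left it, along the tool's axes as they then stand; what a row does not reach is not made up. A row lasts 1/8 s, in which the tool goes at most 62.5 mm and 10.7 degrees, less where a joint would pass 70% of its speed; a pose out of reach is approached as far as the arm can. A call with a gripper value outside its range is refused whole. "fingers" is the closure, from -1 (fully open) to 1 (shut), set as the call begins (left out, the last holds). The fingers move at their own pace and stop on an object; "grip_force" is the grip in N (left out, the last holds). Time passes only in rows, so rows that do not move let the fingers close. It gives the time, the measured TCP pose, the force, the opening and the grip force at its end, in the units of the state.
- bot.sense(): the state, without advancing time (a new reading comes with each control period).
- bot.grab_frame(name): name is "scene" or "top" or "wrist"; returns a dict with "image" (480x640x3 uint8, red, green, blue), "K" (3x3 intrinsics, pixels), "view" (4x4, takes a point from world to camera coordinates); the wrist camera has in their place "tool_from_camera" (4x4, takes a point from camera to tool coordinates, whose origin is the TCP and whose axes are the flange's). Camera axes: x right, y down, z forward; pixel columns grow to the right and rows downward; lengths in mm; the calibration is good to about 2 mm. A picture is of the moment at which its call begins: read the wrist's pose just before it. There is no depth.
- bot.hand_in(): hands the job in; it is judged then, once.
The state is a dict: "time_s": time; "q": joint angles; "joint_velocities": joint speeds; "tau": joint torques, N m; "tool_pos": TCP position; "orientation": TCP orientation; "ft_force": force on the tool from outside, world axes, zero at the start; "torque": the same for the moment, N m; "opening": opening from 0.0 (shut) to 1.0 (fully open); "grip_force": force on a finger pad.
Only numpy, scipy, OpenCV 4.12 (cv2) and the standard library are available. Lean on these libraries where they do the work, as an engineer would, in place of code of your own. Each camera call takes 0.05 s, during which the arm holds its last target. There are 200 camera calls.

## Working session

There is one attempt and no reset: what is moved stays moved. The work goes in short steps, Python scripts to look and compute and a tool call to move; the robot and the scene stay as the last step left them, time stands still between calls to the robot, and variables do not carry over. Pictures are saved under pics/ and viewed, at most 13 in all, crops included, and the job is handed in when it is done.

Besides the shell and the picture viewer there is one more tool, called after ">>>" as a command line: name --argument value ..., lists and objects as JSON in quotes. jog_arm: Moves the arm, as the interface text tells. Its arguments: {"type":"object","properties":{"commands":{"type":"array"},"fingers":{"type":"number"},"grip_force":{"type":"number"}},"required":["commands"]}

```bash
ls; mkdir -p pics; python3 - <<'E'
from workcell import bot
import cv2,numpy as np
s=bot.sense();print(s);print(bot.finger_overhang)
for n in("scene","top"):
    f=bot.grab_frame(n);cv2.imwrite(f"pics/{n}0.png",f["image"][:,:,::-1]);print(n,f["K"],f["view"])
    np.savez(f"{n}0.npz",**f)
E
```

```text
pics
{'time_s': 0.0, 'q': array([ 1.05101378e+00,  2.76566354e-01,  1.50615892e+00,  1.08585546e-05,
        1.36075127e+00, -1.21045764e-01]), 'joint_velocities': array([-2.23901321e-03,  3.42764065e-04,  3.49119728e-05,  5.71116143e-04,
       -1.16730305e-03,  8.42541873e-04]), 'tau': array([ 5.71847977e-04, -4.16756880e+01, -2.45796454e+01, -5.62754963e-05,
        1.08721107e-02,  8.58589093e-07]), 'tool_pos': array([223.00656209, 529.41754975, 247.44578142]), 'orientation': array([[-9.21551183e-01,  3.88255746e-01, -9.44925612e-04],
       [ 3.88256822e-01,  9.21549773e-01, -1.62979814e-03],
       [ 2.38017492e-04, -1.86881622e-03, -9.99998225e-01]]), 'ft_force': array([ 0.38862152, -0.94258134,  0.88030897]), 'torque': array([-0.0199119 ,  0.01884409,  0.04185385]), 'grip_force': 0.0, 'opening': 1.0018495046085578}
17.0
scene [[438.6480596    0.         316.77691393]
 [  0.         438.6480596  239.75852063]
 [  0.           0.           1.        ]] [[-4.83585512e-01  8.75245960e-01  9.46374396e-03  2.74239271e+02]
 [ 5.16052652e-01  2.93825939e-01 -8.04584351e-01 -2.22110726e+02]
 [-7.06989896e-01 -3.84201545e-01 -5.93762966e-01  1.25752624e+03]
 [ 0.00000000e+00  0.00000000e+00  0.00000000e+00  1.00000000e+00]]
top [[488.40034426   0.         317.5537432 ]
 [  0.         488.40034426 237.53961186]
 [  0.           0.           1.        ]] [[-2.79748351e-02 -9.99225809e-01 -2.76620931e-02  3.14290383e+01]
 [-9.99354335e-01  2.85811652e-02 -2.17722179e-02  5.22366386e+02]
 [ 2.25459769e-02  2.70351585e-02 -9.99380197e-01  9.77518189e+02]
 [ 0.00000000e+00  0.00000000e+00  0.00000000e+00  1.00000000e+00]]
```

View pics/scene0.png

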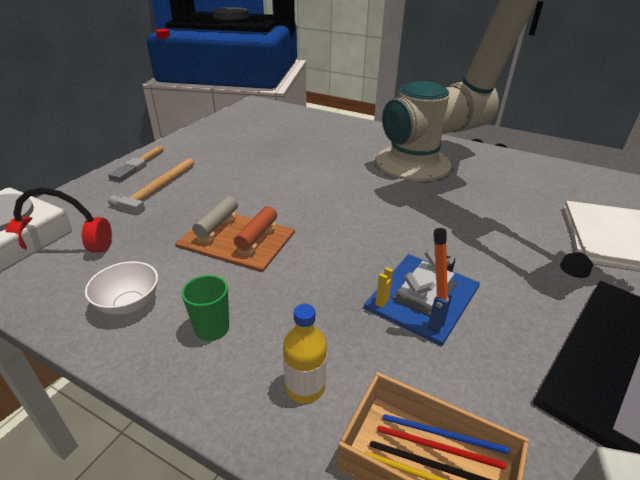

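View pics/top0.png

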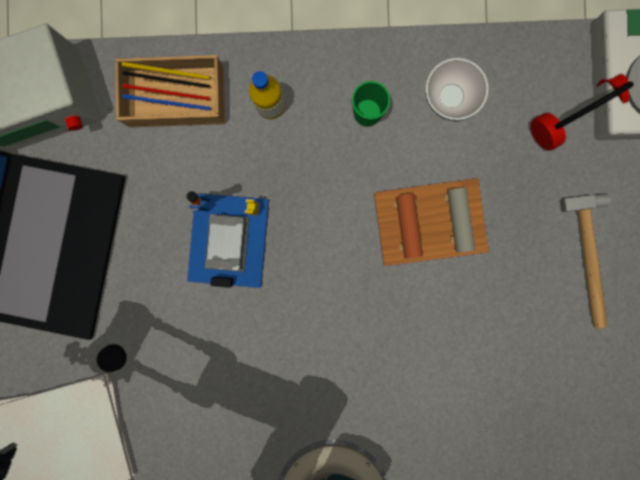

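Scene: rig centred about top (228,241), bar upright at its far left (197,200), catch at (252,207), red core (410,225), grey (460,219), no clutter between.

```bash
cat > h.py <<'E'
import cv2,numpy as np
def ray(f,px,z,T=None):
    "pixel -> world point on plane z; T world_from_camera"
    if T is None: T=np.linalg.inv(f["view"])
    px=np.atleast_2d(px).astype(float)
    d=np.c_[px,np.ones(len(px))]@np.linalg.inv(f["K"]).T@T[:3,:3].T
    o=T[:3,3]
    return o+d*((z-o[2])/d[:,2])[:,None]
def mask(im,lo,hi,roi=None):
    m=cv2.inRange(cv2.cvtColor(im,cv2.COLOR_RGB2HSV),np.array(lo),np.array(hi))
    if roi:
        k=np.zeros_like(m);x0,y0,x1,y1=roi;k[y0:y1,x0:x1]=255;m&=k
    return m
def rect(f,m,z,T=None):
    c,_=cv2.findContours(m,cv2.RETR_EXTERNAL,cv2.CHAIN_APPROX_NONE)
    c=max(c,key=cv2.contourArea)[:,0,:]
    p=ray(f,c,z,T)[:,:2].astype(np.float32)
    r=cv2.minAreaRect(p);b=cv2.boxPoints(r)
    e=b[1]-b[0];g=b[2]-b[1]
    if np.hypot(*g)>np.hypot(*e): e=g
    return np.array(r[0]),r[1],np.arctan2(e[1],e[0]),p
E
python3 - <<'E'
from h import *
f=dict(np.load("top0.npz"));im=f["image"]
print("red",rect(f,mask(im,(3,120,60),(10,255,255),(395,180,430,270)),43)[:3])
print("grey",rect(f,mask(im,(0,0,60),(179,70,255),(445,180,478,256)),43)[:3])
print("base",rect(f,mask(im,(105,120,40),(125,255,255),(175,180,280,300)),12)[:3])
print("yellow",rect(f,mask(im,(22,120,80),(32,255,255),(235,190,270,220)),75)[:3])
for p in((410,225),(460,219),(228,241)): print(cv2.cvtColor(im[p[1]:p[1]+1,p[0]:p[0]+1],cv2.COLOR_RGB2HSV))
cv2.imwrite("pics/topcrop.png",cv2.resize(im[170:300,170:290,::-1],None,fx=4,fy=4,interpolation=cv2.INTER_CUBIC))
E
```

```text
red (array([ 540.52233887, -161.72949219]), (119.2516098022461, 32.8745231628418), np.float32(0.10321782))
grey (array([ 549.27557373, -261.03933716]), (120.82648468017578, 34.362545013427734), np.float32(0.10597435))
base (array([523.84106445, 201.34869385]), (156.87628173828125, 177.65809631347656), np.float32(-0.11393839))
yellow (array([583.28076172, 138.08340454]), (18.25501823425293, 25.106369018554688), np.float32(-0.124800056))
[[[ 10 183 152]]]
[[[ 28  37 131]]]
[[[ 41  12 172]]]
```

View pics/topcrop.png

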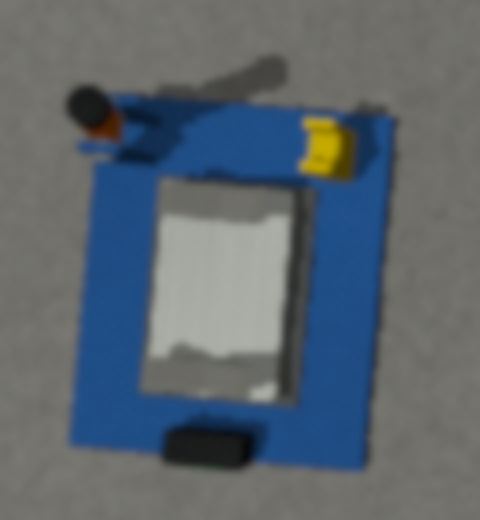

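Crop: black knob (upright bar's top) at about (192,197) in the full image, yellow catch (252,207), V running at ~-0.115 rad yaw. I'll align the tool with the rig and look from above with the wrist camera.

>>> jog_arm --commands '[[[0, 0, 0], [0, 0, -0.1415]], [[0, 0, 0], [0, 0, -0.1415]], [[-0.039, -0.036, -0.011], [0, 0, 0]], [[-0.039, -0.036, -0.011], [0, 0, 0]], [[-0.039, -0.036, -0.011], [0, 0, 0]]]' --fingers 1

```text
time_s: 0.72
tool_pos: [327.6, 407.8, 281.2]
orientation: [[-0.993, 0.115, -0.0], [0.115, 0.993, -0.001], [0.0, -0.001, -1.0]]
ft_force: [0.5, -0.3, 0.5]
opening: 0.0
grip_force: 0.0
```

>>> jog_arm --commands '[[[-0.039, -0.036, -0.011], [0, 0, 0]], [[-0.039, -0.036, -0.011], [0, 0, 0]], [[-0.039, -0.036, -0.011], [0, 0, 0]], [[-0.039, -0.036, -0.011], [0, 0, 0]], [[-0.039, -0.036, -0.011], [0, 0, 0]]]'

```text
time_s: 1.35
tool_pos: [500.7, 206.3, 336.3]
orientation: [[-0.993, 0.116, -0.001], [0.116, 0.993, 0.0], [0.001, 0.0, -1.0]]
ft_force: [-0.1, 1.1, -0.3]
opening: -0.003
grip_force: 0.0
```

>>> jog_arm --commands '[[[0, 0, 0], [0, 0, 0]], [[0, 0, 0], [0, 0, 0]]]'

```text
time_s: 1.6
tool_pos: [499.4, 207.8, 335.7]
orientation: [[-0.993, 0.116, -0.002], [0.116, 0.993, 0.0], [0.002, 0.0, -1.0]]
ft_force: [-0.3, -0.1, -0.0]
opening: -0.001
grip_force: 0.0
```

```bash
cat >> h.py <<'E'
def wrist(name):
    from workcell import bot
    s=bot.sense();f=bot.grab_frame("wrist")
    T=np.eye(4);T[:3,:3]=s["orientation"];T[:3,3]=s["tool_pos"]
    W=T@f["tool_from_camera"]
    cv2.imwrite(f"pics/{name}.png",f["image"][:,:,::-1])
    np.savez(name+".npz",image=f["image"],K=f["K"],W=W)
    print(s["time_s"],s["tool_pos"],s["orientation"].round(4).tolist(),s["ft_force"],s["opening"])
    return f,W,s
E
python3 - <<'E'
from h import *
f,W,s=wrist("w1");print(W.round(3))
E
```

```text
1.6 [499.39537669 207.845412   335.67299733] [[-0.9932, 0.1162, -0.0018], [0.1162, 0.9932, 0.0004], [0.0019, 0.0002, -1.0]] [-0.25162172 -0.13365457 -0.0291589 ] -0.00055332792541534
[[ 1.16000e-01  9.50000e-01  2.90000e-01  4.25213e+02]
 [ 9.93000e-01 -1.11000e-01 -3.40000e-02  2.15505e+02]
 [-0.00000e+00  2.92000e-01 -9.56000e-01  4.61168e+02]
 [ 0.00000e+00  0.00000e+00  0.00000e+00  1.00000e+00]]
```

View pics/w1.png

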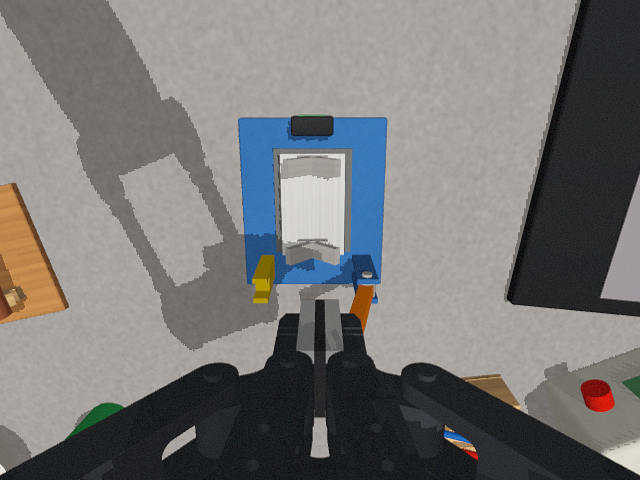

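Wrist view: base corners near (238,118),(387,118), far (246,283),(380,283); catch around (263,270), pivot at (367,275), bar rising behind finger at (360,310), V apex of the saddles at column ~312.

```bash
python3 - <<'E'
from h import *
f=dict(np.load("w1.npz"));W=f["W"];im=f["image"]
c,_,a,p=rect(f,mask(im,(100,120,60),(125,255,255),(230,100,395,240)),12,W)
print("base near part",c,_,a)
P=ray(f,[(238,118),(387,118),(246,283),(380,283)],12,W);print(P[:,:2])
m=mask(im,(100,120,60),(125,255,255),(230,100,395,250))
L=[];R=[];N=[]
for v in range(125,225,2):
    u=np.flatnonzero(m[v]);L.append((u[0]-.5,v));R.append((u[-1]+.5,v))
for u in range(245,382,3):
    v=np.flatnonzero(m[:,u]);N.append((u,v[0]-.5))
for n,q in zip("LRN",(L,R,N)):
    w=ray(f,np.array(q),12,W)[:,:2].astype(np.float32)
    l=cv2.fitLine(w,cv2.DIST_HUBER,0,.01,.01).ravel();print(n,l,np.arctan2(l[1],l[0]))
print("pivot px",ray(f,[(367,275)],75,W))
cv2.imwrite("pics/w1c.png",cv2.resize(im[140:310,230:400,::-1],None,fx=3.5,fy=3.5,interpolation=cv2.INTER_CUBIC))
E
```

```text
base near part [496.01864624 199.81903076] (148.95790100097656, 126.18865203857422) 1.4545008
[[424.75135626 133.53369495]
 [442.02958686 281.31181386]
 [601.03732284 112.10594236]
 [618.42043916 260.95597296]]
L [ 9.9361086e-01 -1.1286061e-01  4.8077289e+02  1.2679652e+02] -0.11310159
R [ 9.9355906e-01 -1.1331558e-01  4.9803003e+02  2.7444928e+02] -0.11355951
N [1.1610745e-01 9.9323666e-01 4.3349884e+02 2.0741510e+02] 1.4544264
pivot px [[581.65481831 242.86158323  75.        ]]
```

View pics/w1c.png

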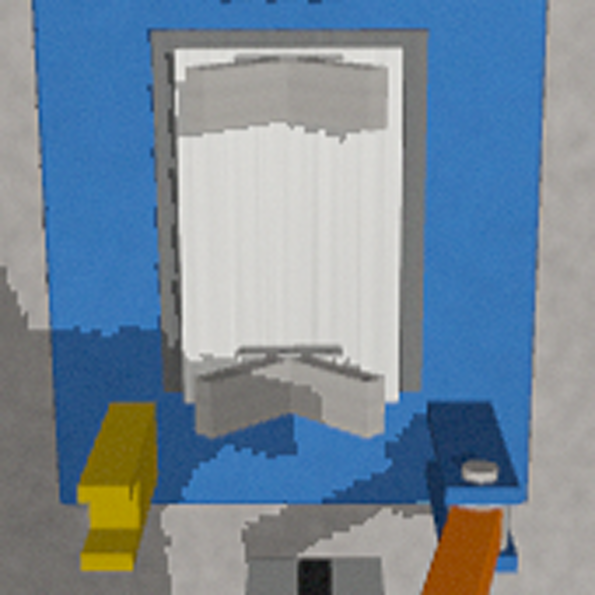

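```bash
python3 - <<'E'
from h import *
f=dict(np.load("w1.npz"));W=f["W"]
a=-.1135;X=np.array([np.cos(a),np.sin(a)]);Y=np.array([-X[1],X[0]])
for n,px,z in (("farL",(286.7,256.3),71),("farR",(339.4,256.3),71),("nearL",(281.4,170),71),("nearR",(340.9,168),71),("pin",(367,275),75),("forktop",(265,257),75),("forktop2",(263,280),75),("box",(312,125),42)):
    p=ray(f,[px],z,W)[0,:2];print(n,p.round(1),"rig-frame dir coords",(p@X).round(1),(p@Y).round(1))
t=dict(np.load("top0.npz"))
for z in(195,205): 
    p=ray(t,[(192.5,196.7)],z)[0,:2];print("knob",p,p@X,p@Y)
E
```

```text
farL [555.4 168.7] rig-frame dir coords 532.7 230.6
farR [561.2 218.6] rig-frame dir coords 532.8 280.8
nearL [473.7 175.3] rig-frame dir coords 450.8 227.8
nearR [478.1 228.6] rig-frame dir coords 449.1 281.2
pin [581.7 242.9] rig-frame dir coords 550.4 307.2
forktop [552.3 148.8] rig-frame dir coords 531.9 210.4
forktop2 [575.2 143.3] rig-frame dir coords 555.3 207.5
box [439.  206.7] rig-frame dir coords 412.8 255.1
knob [591.69124187 214.94539098] 563.5402184927204 280.5752465092965
knob [590.54761079 212.11347601] 562.7246784627937 277.6320290617013
```

>>> jog_arm --commands '[[[-0.045, 0.039, 0], [0, 0, 0]], [[-0.045, 0.039, 0], [0, 0, 0]], [[0, 0, 0.052], [0, 0, 0]], [[0, 0, 0.052], [0, 0, 0]], [[0, 0, 0.052], [0, 0, 0]]]'

```text
time_s: 2.28
tool_pos: [596.8, 276.7, 178.4]
orientation: [[-0.994, 0.113, -0.001], [0.113, 0.994, 0.0], [0.001, 0.0, -1.0]]
ft_force: [0.5, 0.4, 0.5]
opening: 0.001
grip_force: 0.0
```

>>> jog_arm --commands '[[[0, 0, 0], [0, 0, 0]], [[0, 0, 0], [0, 0, 0]]]'

```text
time_s: 2.52
tool_pos: [598.9, 276.2, 182.3]
orientation: [[-0.993, 0.114, 0.003], [0.114, 0.993, 0.001], [-0.003, 0.001, -1.0]]
ft_force: [-0.1, 0.8, 0.4]
opening: 0.003
grip_force: 0.0
```

```bash
python3 - <<'E'
from h import *
f,W,s=wrist("w2")
a=-.1135;X=np.array([np.cos(a),np.sin(a)]);Y=np.array([-X[1],X[0]]);p=s["tool_pos"][:2];print(p@X,p@Y)
from workcell import bot
g=bot.grab_frame("scene")["image"]
cv2.imwrite("pics/s2.png",np.hstack([f["image"][100:480,150:550,::-1],g[100:480,300:620,::-1]]))
E
```

```text
2.525 [598.90620584 276.18450496 182.32258893] [[-0.9935, 0.1141, 0.0028], [0.1141, 0.9935, 0.0012], [-0.0027, 0.0015, -1.0]] [-0.06668807  0.84912889  0.3657214 ] 0.0031270070059863306
563.7730341134177 342.23747629521506
```

View pics/s2.png

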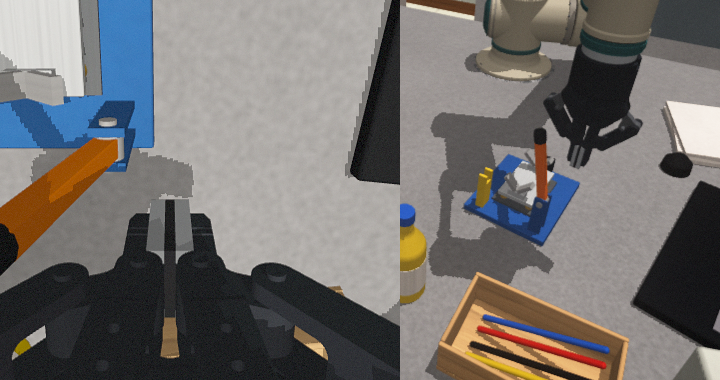

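Bar clear to the right of the closed fingers, X-aligned. Push along the arc.

>>> jog_arm --commands '[[[0, -0.032, 0.006], [0, 0, 0]], [[0, -0.014, 0.0045], [0, 0, 0]], [[0, -0.0135, 0.0045], [0, 0, 0]], [[0, -0.01, 0.0075], [0, 0, 0]], [[0, -0.01, 0.0075], [0, 0, 0]]]'

```text
time_s: 3.25
tool_pos: [589.2, 195.5, 149.9]
orientation: [[-0.993, 0.116, 0.0], [0.116, 0.993, 0.0], [-0.0, 0.0, -1.0]]
ft_force: [1.0, 1.6, 0.2]
opening: -0.002
grip_force: 0.3
```

>>> jog_arm --commands '[[[0, -0.0075, 0.01], [0, 0, 0]], [[0, -0.0075, 0.0105], [0, 0, 0]], [[0, -0.004, 0.01], [0, 0, 0]], [[0, -0.0035, 0.01], [0, 0, 0]], [[0, -0.002, 0.006], [0, 0, 0]]]'

```text
time_s: 3.88
tool_pos: [586.0, 171.5, 102.8]
orientation: [[-0.993, 0.116, -0.001], [0.116, 0.993, 0.0], [0.001, 0.0, -1.0]]
ft_force: [-0.5, -0.4, 1.0]
opening: -0.001
grip_force: 0.2
```

>>> jog_arm --commands '[[[0, 0, 0.004], [0, 0, 0]], [[0, 0, 0.002], [0, 0, 0]], [[0, 0, 0], [0, 0, 0]]]'

```text
time_s: 4.25
tool_pos: [586.2, 171.5, 99.0]
orientation: [[-0.993, 0.115, 0.0], [0.115, 0.993, -0.0], [-0.0, -0.0, -1.0]]
ft_force: [-2.7, -1.5, 6.1]
opening: 0.001
grip_force: 2.9
```

>>> jog_arm --commands '[[[0, 0, -0.055], [0, 0, 0]], [[0, 0, -0.06], [0, 0, 0]], [[0.05, 0, -0.03], [0, 0, 0]], [[0.05, 0, -0.03], [0, 0, 0]], [[0, 0, 0], [0, 0, 0]]]' --fingers -1

```text
time_s: 4.88
tool_pos: [485.1, 184.0, 276.2]
orientation: [[-0.994, 0.114, 0.005], [0.114, 0.994, 0.002], [-0.005, 0.002, -1.0]]
ft_force: [0.7, -0.7, -0.9]
opening: 0.996
grip_force: 0.0
```

>>> jog_arm --commands '[[[0, 0, 0], [0, 0, 0]]]'

```text
time_s: 5.0
tool_pos: [487.4, 183.3, 273.1]
orientation: [[-0.993, 0.115, 0.002], [0.115, 0.993, 0.0], [-0.002, 0.0, -1.0]]
ft_force: [-0.9, 0.9, -0.6]
opening: 0.999
grip_force: 0.0
```

```bash
python3 - <<'E'
from h import *
f,W,s=wrist("w3")
im=f["image"]
m=mask(im,(5,150,90),(18,255,255),(200,100,450,400))
c,d,a,p=rect(f,m,82,W);print("bar",c,d,a)
A=-.1135;X=np.array([np.cos(A),np.sin(A)]);Y=np.array([-X[1],X[0]]);print(c@X,c@Y,(p@X).min(),(p@X).max(),(p@Y).min(),(p@Y).max())
E
```

```text
5.0 [487.38831297 183.26922425 273.07371369] [[-0.9934, 0.115, 0.0018], [0.115, 0.9934, 0.0002], [-0.0018, 0.0004, -1.0]] [-0.93104054  0.87405825 -0.6117988 ] 0.9989050359181916
bar [584.75848389 184.89253235] (103.98746490478516, 18.1890811920166) 1.4556093
560.0557479648854 249.9305746948077 550.8989874199729 569.087445369388 197.92312201753546 301.9181780662338
```

View pics/w3.png

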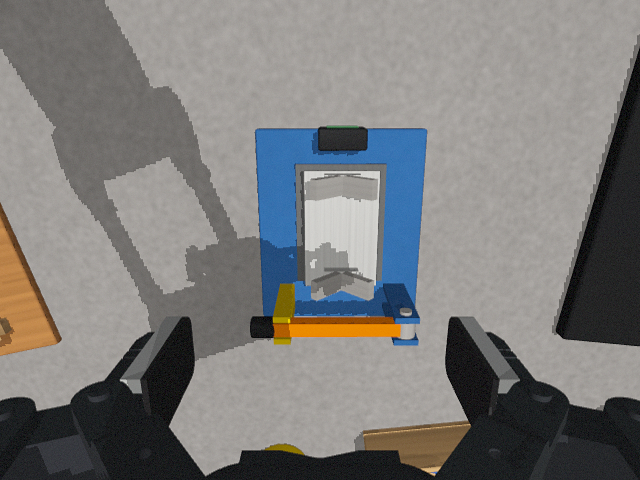

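Bar lies level in the yellow catch (row ~328, cols 275–400), closed. On to the tray.

>>> jog_arm --commands '[[[-0.0132, -0.0481, -0.0024], [0, 0, 0]], [[-0.0132, -0.0481, -0.0024], [0, 0, 0]], [[-0.0132, -0.0481, -0.0024], [0, 0, 0]], [[-0.0132, -0.0481, -0.0024], [0, 0, 0]], [[-0.0132, -0.0481, -0.0024], [0, 0, 0]]]'

```text
time_s: 5.68
tool_pos: [525.7, -65.7, 283.3]
orientation: [[-0.993, 0.116, -0.002], [0.116, 0.993, 0.001], [0.002, 0.0, -1.0]]
ft_force: [0.1, -0.8, 0.6]
opening: 1.001
grip_force: 0.0
```

>>> jog_arm --commands '[[[-0.0132, -0.0481, -0.0024], [0, 0, 0]], [[-0.0132, -0.0481, -0.0024], [0, 0, 0]], [[0, 0, 0], [0, 0, -0.1095]], [[0, 0, 0], [0, 0, -0.1095]], [[0, 0, 0], [0, 0, 0]]]'

```text
time_s: 6.3
tool_pos: [540.4, -163.0, 287.8]
orientation: [[-0.995, -0.101, -0.002], [-0.101, 0.995, 0.001], [0.002, 0.001, -1.0]]
ft_force: [-0.4, 0.2, 0.2]
opening: 0.995
grip_force: 0.0
```

>>> jog_arm --commands '[[[0, 0, 0], [0, 0, 0]]]'

```text
time_s: 6.42
tool_pos: [540.2, -162.3, 288.6]
orientation: [[-0.995, -0.101, -0.001], [-0.101, 0.995, 0.001], [0.001, 0.001, -1.0]]
ft_force: [0.4, 0.4, 0.2]
opening: 0.998
grip_force: 0.0
```

```bash
python3 - <<'E'
from h import *
f,W,s=wrist("w4");im=f["image"]
m=mask(im,(3,150,60),(9,255,255),(200,80,420,300))
c,d,a,p=rect(f,m,43,W);print("red",c,d,a, len(p))
print(cv2.cvtColor(im[170:230:12,300:340:8],cv2.COLOR_RGB2HSV).reshape(-1,3).tolist())
R=s["orientation"];print("tool shift",R.T@(np.r_[c,41]-s["tool_pos"]),"tool x yaw",np.arctan2(-R[1,0],-R[0,0]))
E
```

```text
6.425 [ 540.18667213 -162.29705468  288.61711555] [[-0.9949, -0.1013, -0.0013], [-0.1013, 0.9949, 0.0006], [0.0012, 0.0007, -1.0]] [0.36322654 0.3987946  0.23192506] 0.9975700386962865
red [ 520.40893555 -170.79858398] (47.79474639892578, 22.423105239868164) 0.088368304 310
[[8, 169, 116], [10, 172, 132], [10, 162, 146], [9, 164, 140], [10, 161, 127], [6, 165, 102], [10, 173, 130], [10, 168, 144], [10, 172, 139], [11, 171, 182], [7, 169, 101], [10, 171, 131], [9, 162, 143], [11, 167, 196], [11, 165, 181], [10, 150, 107], [11, 171, 131], [10, 168, 140], [11, 161, 195], [11, 163, 182], [12, 171, 115], [10, 163, 172], [11, 162, 195], [11, 158, 197], [10, 166, 183]]
tool shift [ 20.24401532  -6.63592736 247.63645751] tool x yaw 0.10145597701409086
```

View pics/w4.png

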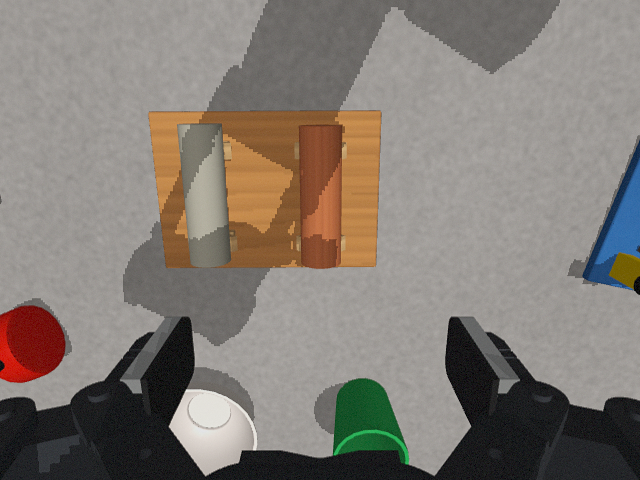

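Red core spans rows 125–268 at columns 300–342, near parallel to the image columns; grey at (205,195) lies beside it.

```bash
python3 - <<'E'
from h import *
f=dict(np.load("w4.npz"));W=f["W"]
P=ray(f,[(320.5,124.5),(320.7,268)],61,W);print(P,np.linalg.norm(P[1]-P[0]))
E1=ray(f,[(299.5,126),(342,126),(300.5,262),(341,262)],43,W)[:,:2];print(E1)
n=E1[:2].mean(0);q=E1[2:].mean(0);print("axis",n,q,np.arctan2(*(q-n)[::-1]))
E
```

```text
[[ 477.9096273  -168.82531976   61.        ]
 [ 597.87848345 -156.3436723    61.        ]] 120.61640838099929
[[ 481.4868379  -185.91870931]
 [ 477.91595703 -150.85790575]
 [ 600.68120725 -174.4851742 ]
 [ 596.94748232 -137.81277974]]
axis [ 479.70139746 -168.38830753] [ 598.81434478 -156.14897697] 0.10239462491615224
```

>>> jog_arm --commands '[[[0.002, 0, 0.05], [0, 0, 0]], [[0, 0, 0.05], [0, 0, 0]], [[0, 0, 0.05], [0, 0, 0]], [[0, 0, 0.05], [0, 0, 0]], [[0, 0, 0.03], [0, 0, 0]]]'

```text
time_s: 7.1
tool_pos: [536.8, -161.5, 57.1]
orientation: [[-0.995, -0.103, -0.003], [-0.103, 0.995, 0.001], [0.003, 0.002, -1.0]]
ft_force: [0.2, 0.1, 0.2]
opening: 1.002
grip_force: 0.0
```

>>> jog_arm --commands '[[[0, 0, 0.0175], [0, 0, 0]], [[0, 0, 0], [0, 0, 0]], [[0, 0, 0], [0, 0, 0]]]'

```text
time_s: 7.48
tool_pos: [538.7, -162.4, 42.8]
orientation: [[-0.995, -0.103, 0.001], [-0.103, 0.995, -0.001], [-0.001, -0.001, -1.0]]
ft_force: [0.1, -0.2, 0.3]
opening: 0.997
grip_force: 0.0
```

>>> jog_arm --commands '[[[0, 0, 0.0015], [0, 0, 0]], [[0, 0, 0], [0, 0, 0]], [[0, 0, 0], [0, 0, 0]], [[0, 0, 0], [0, 0, 0]], [[0, 0, 0], [0, 0, 0]]]' --fingers 1 --grip_force 60

```text
time_s: 8.1
tool_pos: [538.0, -161.6, 41.4]
orientation: [[-0.995, -0.103, 0.001], [-0.103, 0.995, 0.001], [-0.001, 0.001, -1.0]]
ft_force: [-0.7, 2.9, 5.5]
opening: 0.401
grip_force: 59.3
```

>>> jog_arm --commands '[[[0, 0, 0], [0, 0, 0]], [[0, 0, 0], [0, 0, 0]]]'

```text
time_s: 8.35
tool_pos: [538.1, -161.6, 41.4]
orientation: [[-0.995, -0.103, 0.001], [-0.103, 0.995, 0.001], [-0.001, 0.001, -1.0]]
ft_force: [-0.8, 2.7, 5.4]
opening: 0.403
grip_force: 59.3
```

>>> jog_arm --commands '[[[0, 0, -0.03], [0, 0, 0]], [[0, 0, -0.06], [0, 0, 0]], [[0, 0, -0.06], [0, 0, 0]], [[0, 0, 0], [0, 0, 0]], [[0, 0, 0], [0, 0, 0]]]'

```text
time_s: 8.98
tool_pos: [536.7, -161.8, 189.4]
orientation: [[-0.995, -0.103, -0.002], [-0.103, 0.995, 0.001], [0.002, 0.001, -1.0]]
ft_force: [-0.2, 0.3, -4.7]
opening: 0.403
grip_force: 61.1
```

>>> jog_arm --commands '[[[-0.0027, 0.0513, 0], [0, 0, 0]], [[-0.0027, 0.0513, 0], [0, 0, 0]], [[-0.0027, 0.0513, 0], [0, 0, 0]], [[-0.0027, 0.0513, 0], [0, 0, 0]], [[-0.0027, 0.0513, 0], [0, 0, 0]]]'

```text
time_s: 9.6
tool_pos: [522.8, 95.7, 187.6]
orientation: [[-0.995, -0.103, -0.006], [-0.103, 0.995, -0.0], [0.006, 0.0, -1.0]]
ft_force: [1.3, 0.4, -4.1]
opening: 0.404
grip_force: 61.1
```

>>> jog_arm --commands '[[[-0.0027, 0.0513, 0], [0, 0, 0]], [[-0.0027, 0.0513, 0], [0, 0, 0]], [[0, 0, 0], [0, 0, 0.108]], [[0, 0, 0], [0, 0, 0.1085]], [[0, 0, 0], [0, 0, 0]]]'

```text
time_s: 10.22
tool_pos: [518.0, 196.7, 187.8]
orientation: [[-0.994, 0.111, -0.006], [0.111, 0.994, -0.001], [0.005, -0.002, -1.0]]
ft_force: [0.6, -0.5, -3.4]
opening: 0.4
grip_force: 61.4
```

>>> jog_arm --commands '[[[0, 0, 0], [0, 0, 0]], [[0, 0, 0], [0, 0, 0]]]'

```text
time_s: 10.48
tool_pos: [519.4, 196.6, 190.0]
orientation: [[-0.994, 0.113, -0.001], [0.113, 0.994, -0.0], [0.001, -0.0, -1.0]]
ft_force: [0.5, 0.0, -2.8]
opening: 0.404
grip_force: 61.4
```

```bash
python3 - <<'E'
from h import *
f,W,s=wrist("w5")
R=s["orientation"];print("yaw",np.arctan2(-R[1,0],-R[0,0]),s["grip_force"])
fs=[]
from workcell import bot
t=bot.grab_frame("top");np.savez("top5.npz",**t)
print(bot.sense()["ft_force"])
E
```

```text
10.475 [519.4312555  196.59531912 189.98153406] [[-0.9936, 0.1127, -0.0012], [0.1127, 0.9936, -0.0002], [0.0011, -0.0004, -1.0]] [ 0.45078732  0.04288441 -2.82181526] 0.40380801217782414
yaw -0.11294585783445096 61.3895058631897
[-0.50251314 -0.82063443 -3.09717853]
```

View pics/w5.png

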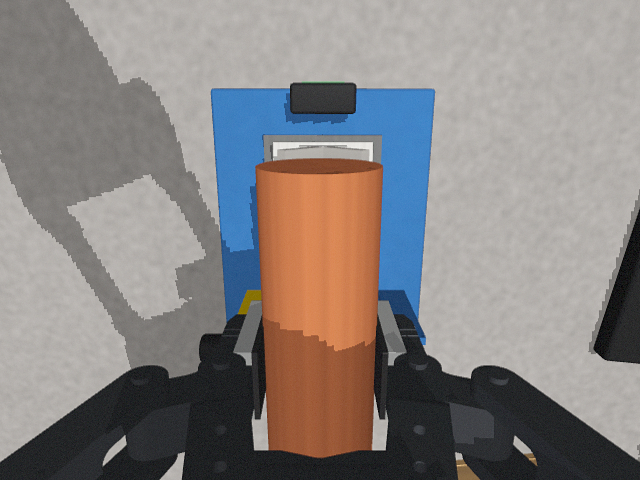

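Core held level, near end spans cols 257–383 at row ~170; base near corners (211,89),(435,89), V saddle behind at col ~323.

```bash
python3 - <<'E'
from h import *
f=dict(np.load("w5.npz"));W=f["W"]
a=-.1135;X=np.array([np.cos(a),np.sin(a)]);Y=np.array([-X[1],X[0]])
for n,px,z in(("endL",(257,170),192),("endR",(383,170),192),("endtop",(320,177),210),("endtop164",(320,164),192),("bL",(211.5,89),12),("bR",(435,89),12),("tcp",None,0)):
    p=ray(f,[px],z,W)[0,:2] if px else np.array([519.43,196.6]);print(n,(p@X).round(1),(p@Y).round(1))
im=f["image"]
m=mask(im,(100,120,60),(125,255,255),(190,80,460,260));L=[];R=[]
for v in range(95,200,3):
    u=np.flatnonzero(m[v]);L.append((u[0]-.5,v));R.append((u[-1]+.5,v))
for q in(L,R):
    w=ray(f,np.array(q),12,W)[:,:2];print((w@Y).mean(),np.polyfit(w@X,w@Y,1))
# saddle near: bright/dark edges
g=cv2.cvtColor(im,cv2.COLOR_RGB2GRAY)
for v in(141,147,153): print(v,g[v,258:390:2].tolist())
E
```

```text
endL 436.0 235.3
endR 435.9 271.1
endtop 435.2 253.2
endtop164 434.3 253.2
bL 407.1 181.4
bR 407.0 329.4
tcp 493.8 254.2
180.51324170382733 [-6.00392458e-04  1.80780103e+02]
329.05503940274593 [-6.44221586e-04  3.29341317e+02]
141 [116, 114, 110, 135, 133, 133, 129, 127, 118, 117, 116, 118, 120, 120, 117, 114, 120, 107, 121, 118, 118, 116, 117, 118, 117, 119, 120, 106, 102, 119, 118, 118, 119, 121, 117, 121, 119, 118, 121, 120, 117, 119, 121, 122, 119, 119, 119, 119, 118, 118, 121, 121, 119, 119, 116, 117, 120, 127, 134, 131, 131, 133, 119, 120, 120, 119]
147 [111, 119, 115, 129, 133, 134, 81, 106, 232, 230, 224, 232, 231, 232, 230, 232, 234, 236, 233, 218, 198, 153, 142, 140, 131, 110, 117, 110, 125, 141, 144, 159, 178, 167, 157, 139, 125, 126, 106, 120, 133, 134, 160, 162, 185, 218, 217, 237, 234, 237, 234, 234, 231, 226, 232, 230, 229, 217, 131, 131, 132, 132, 122, 120, 118, 117]
153 [121, 117, 113, 120, 132, 132, 126, 98, 233, 231, 169, 171, 173, 173, 177, 177, 179, 178, 180, 177, 179, 179, 177, 177, 178, 177, 177, 176, 179, 177, 178, 180, 178, 172, 171, 172, 170, 174, 174, 173, 172, 174, 173, 172, 171, 174, 174, 173, 171, 174, 171, 174, 178, 179, 179, 178, 234, 219, 126, 130, 131, 133, 115, 118, 118, 122]
```

>>> jog_arm --commands '[[[0.0015, 0.0013, 0.04], [0, 0, 0]], [[0, 0, 0.04], [0, 0, 0]], [[0, 0, 0.025], [0, 0, 0]], [[0, 0, 0], [0, 0, 0]], [[0, 0, 0], [0, 0, 0]]]'

```text
time_s: 11.2
tool_pos: [519.4, 198.6, 86.7]
orientation: [[-0.994, 0.113, 0.002], [0.113, 0.994, 0.001], [-0.002, 0.001, -1.0]]
ft_force: [0.4, -0.1, -3.6]
opening: 0.406
grip_force: 61.3
```

```bash
python3 - <<'E'
from h import *
f,W,s=wrist("w6")
R=s["orientation"];print("yaw",np.arctan2(-R[1,0],-R[0,0]),s["grip_force"])
from workcell import bot
g=bot.grab_frame("scene");np.savez("scene6.npz",**g)
g=g["image"][220:340,350:500,::-1]
cv2.imwrite("pics/s6.png",np.hstack([cv2.resize(f["image"][60:480,100:540,::-1],(400,382)),cv2.resize(g,(400,382),interpolation=cv2.INTER_CUBIC)]))
E
```

```text
11.2 [519.42133227 198.5979616   86.71133432] [[-0.9936, 0.113, 0.0022], [0.113, 0.9936, 0.0006], [-0.0021, 0.0009, -1.0]] [ 0.38843267 -0.06275369 -3.55005664] 0.4055528599970695
yaw -0.11328088212642436 61.286541223526
```

View pics/s6.png

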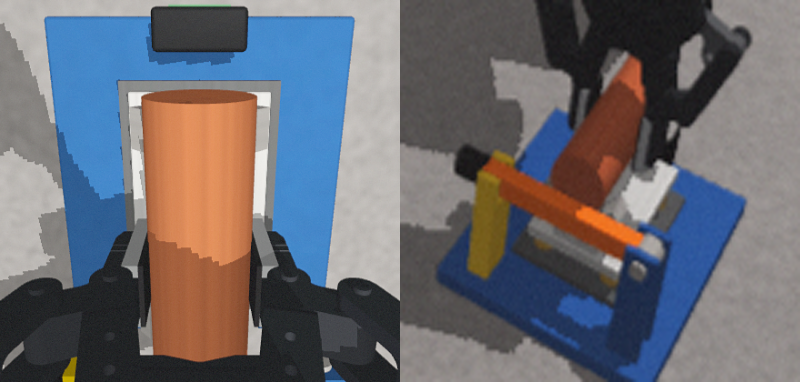

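Core hangs centred over the V, its far end just short of the closed bar. Lowering.

>>> jog_arm --commands '[[[0, 0, 0.004], [0, 0, 0]], [[0, 0, 0.003], [0, 0, 0]], [[0, 0, 0.003], [0, 0, 0]], [[0, 0, 0], [0, 0, 0]], [[0, 0, 0], [0, 0, 0]]]'

```text
time_s: 11.92
tool_pos: [518.4, 198.4, 75.6]
orientation: [[-0.994, 0.113, -0.0], [0.113, 0.994, 0.0], [0.0, 0.0, -1.0]]
ft_force: [-1.0, -0.4, -4.3]
opening: 0.397
grip_force: 61.3
```

>>> jog_arm --commands '[[[0, 0, 0.002], [0, 0, 0]], [[0, 0, 0.002], [0, 0, 0]], [[0, 0, 0.001], [0, 0, 0]], [[0, 0, 0], [0, 0, 0]], [[0, 0, 0], [0, 0, 0]]]'

```text
time_s: 12.55
tool_pos: [518.6, 198.5, 71.1]
orientation: [[-0.994, 0.113, 0.001], [0.113, 0.994, 0.0], [-0.001, 0.0, -1.0]]
ft_force: [-1.0, 0.4, 4.9]
opening: 0.401
grip_force: 62.0
```

>>> jog_arm --commands '[[[0, 0, 0.0015], [0, 0, 0]], [[0, 0, 0.0015], [0, 0, 0]], [[0, 0, 0], [0, 0, 0]], [[0, 0, 0], [0, 0, 0]], [[0, 0, 0], [0, 0, 0]]]'

```text
time_s: 13.18
tool_pos: [518.7, 198.6, 68.4]
orientation: [[-0.994, 0.113, 0.001], [0.113, 0.994, 0.0], [-0.001, 0.001, -1.0]]
ft_force: [-0.8, 0.6, 8.2]
opening: 0.401
grip_force: 62.3
```

```bash
python3 - <<'E'
from h import *
from workcell import bot
F=[];P=[]
for i in range(8):
    g=bot.grab_frame("scene");s=bot.sense();F.append(s["ft_force"]);P.append(s["tool_pos"])
print(np.mean(F,0),np.std(F,0),np.mean(P,0))
f,W,s=wrist("w7")
np.savez("scene7.npz",**g)
g=g["image"][225:345,355:505,::-1]
cv2.imwrite("pics/s7.png",np.hstack([cv2.resize(f["image"][60:480,100:540,::-1],(400,382)),cv2.resize(g,(400,382),interpolation=cv2.INTER_CUBIC)]))
a=-.1135;X=np.array([np.cos(a),np.sin(a)]);Y=np.array([-X[1],X[0]])
p=np.mean(P,0)[:2];print("tcp",p@X,p@Y)
im=f["image"]
m=mask(im,(3,120,60),(14,255,255),(200,100,450,330))
for v in(180,200,220):
    u=np.flatnonzero(m[v]);print(v,u[0],u[-1])
v=np.flatnonzero(m[:,318]);print(v[0])
E
```

```text
[-1.99588171  0.14994184  7.44877444] [0.60093644 0.34529793 0.36574828] [518.66717186 198.57209225  68.338796  ]
13.575 [518.6801161  198.57913549  68.349951  ] [[-0.9936, 0.1132, 0.0011], [0.1132, 0.9936, 0.0005], [-0.001, 0.0006, -1.0]] [-1.3317107   0.2960081   7.90540599] 0.3998765461641054
tcp 492.8403829025919 256.0368488448867
180 256 381
200 257 381
220 258 380
159
```

View pics/s7.png

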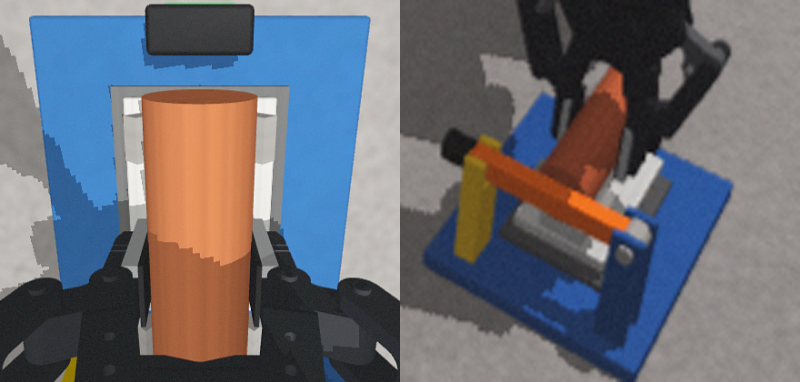

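Core sits in the V under the closed bar, level and centred; force and depth both say ~5 mm sunk. One more millimetre.

>>> jog_arm --commands '[[[0, 0, 0.001], [0, 0, 0]], [[0, 0, 0], [0, 0, 0]], [[0, 0, 0], [0, 0, 0]], [[0, 0, 0], [0, 0, 0]], [[0, 0, 0], [0, 0, 0]]]'

```text
time_s: 14.25
tool_pos: [518.7, 198.6, 67.5]
orientation: [[-0.994, 0.113, 0.001], [0.113, 0.994, 0.001], [-0.001, 0.001, -1.0]]
ft_force: [-2.4, 0.0, 8.9]
opening: 0.404
grip_force: 62.4
```

```bash
python3 - <<'E'
from h import *
from workcell import bot
F=[];P=[]
for i in range(8):
    g=bot.grab_frame("wrist");s=bot.sense();F.append(s["ft_force"]);P.append(s["tool_pos"])
print(np.mean(F,0),np.mean(P,0),s["torque"],s["opening"],s["grip_force"])
E
```

```text
[-1.9601329   0.28634005  8.62536058] [518.67993893 198.60338656  67.49999662] [-0.02128391  0.36277341 -0.12784268] 0.40346511452649 62.38414406776428
```

```bash
python3 -c "
from workcell import bot
print(bot.hand_in())"
```

```text
the job is handed in; nothing more can be done
None
```

I handed the job in at about 15 s: the bar rests in its catch, and the gripper holds the red-brown core pressed about 6 mm into the V (about 12 N in all). Its far end is an estimated 3 mm short of the bar, give or take 2 mm; sideways force was near zero, so both flanks should be bearing, the grey core was left alone, and no verdict came back.

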